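# Open a blaster tank by its squeeze-tab cap

### The job

The twin-tank blaster on the jeweller's bench needs filling: open the tank whose cap has the orange tabs. Squeeze both tabs together and, keeping them squeezed, turn the cap anticlockwise until you feel it come up against its stop - do not force it there - then lift it straight off and set it down gently, upright, inside the steel tray. Leave the blue-tabbed tank and the other things on the bench as they are.

Things in the scene. Friction and masses are not known exactly. Their poses are not given: they have to be found in the camera images.
- cap: The safety cap: black round knob 46 mm across with two orange spring tabs on its +y and -y sides; 0.1 to 0.17 kg. Origin on its axis at the underside, z up. Over the origin: lugs 0 to 5 mm, plug (32 mm across) to 14 mm, knob 14 to 56 mm, tabs 27 to 53 mm. Seated, the collar's top is 22 mm over the origin: keep fingertips above that. It stands steadily on its plug.
- cap_grip (a point): Point on the cap's axis 47 mm over its origin, at a good height to pinch the tabs. Their flat outer faces, 20 mm wide, are 62 mm apart at rest and 50 mm fully in, at hard stops; the bolts under them clear the collar from about 53 mm on. Each gives at 4 N and needs 12 N at its stop. Some fingers swing down as they close and push the cap onto its seal: harmless up to 15 N, better eased.
- cap_lugs (a point): Mid between the cap's two lugs (on its +x and -x sides, 44 mm over both), 2.5 mm over its origin. Tabs in, the cap turns anticlockwise seen from above by 0.6 to 1.5 rad, not knowable beforehand, to a hard stop, and lifts out only in about the last 0.08 rad before it. Seal drag is under 0.2 N m; a rise of 0.25 to 0.4 N m means the stop: then ease back 0.03 rad and lift. Turning 0.07 rad past first touch overloads the lugs.
- tank: The tank under the orange-tabbed cap: upright grey metal cylinder 88 mm across, 85 mm high, fixed on the blaster. Origin at the centre of its foot, on the cap's axis. Its neck ring is screwed in differently each time, so its yaw does not tell where the stop is. The other tank is alike, with blue tabs, 154 mm away.
- tank_mouth (a point): Centre of the top of the tank's round metal collar, on the cap's axis, 121 mm over the tank's foot; the collar is 68 mm across. A sprung seal inside pushes the seated cap up with about 10 N and can be pressed down 1.5 mm. Cap and neck together bear about 55 N, all contact forces between them added up, of which seal and lugs take 10 to 30 in plain turning.
- tank_b: The other tank, alike, with its own shut cap with blue tabs (top 153 mm over its foot), fixed on the blaster; origin at the centre of its foot. Leave alone.
- blaster: Grey steel console of the twin-tank blaster, 190 mm deep (x), 310 mm wide (y), 80 mm high, fixed; origin at the centre of its underside. The tanks stand on it 77 mm to either side along its y.
- tray: Low open steel tray, 130 by 130 mm, walls 16 mm high and 3 mm thick, floor 3 mm thick, loose, 0.6 kg; origin at the centre of its underside, on the bench.
- bur_block: White block 75 mm square with setting burs standing in it, loose. Leave alone.
- hammer: Small hammer lying on the bench, 230 mm. Leave alone.
- graver: Graver with a wooden handle lying on the bench, 130 mm. Leave alone.
- mandrel: Steel ring mandrel with a square wooden handle, about 290 mm, lying. Leave alone.
- wax_block: Wooden block 60 by 80 mm with two red wax pads. Leave alone.
- jar: Amber jar with a white lid, 68 mm across, 85 mm high. Leave alone.
- loupe: Small black and steel loupe, 50 mm. Leave alone.
Not all that is in view belongs to the job. What is shaped like the cap but brown or yellow is not meant.

How it is judged:
By the outcome, as a careful person would: the job done as asked, in the order asked, and still so for the second after the job is handed in, with the robot touching nothing.
It also fails if it takes over 72 s, if anything falls off the work surface, if the arm or the gripper's body presses on something with over 40 N, if the wrist force passes 120 N, or if a joint passes its speed limit or range.

### The arm

A 6-joint arm with a two-finger parallel gripper is mounted at the origin on the work surface. World frame = base frame: x ahead of the robot, y to its left, z up, the work surface at z = 0. Lengths are in m, angles in degrees, forces in N, time in s.
With the tool pointing down it reaches from about 0.25 to 0.725 m from the base axis. Payload 9.7 kg.
Tool frame: the origin (TCP) lies on the centre line of the jaws, within the pads' length; the fingertips stand 22 mm ahead of it and the grasp point (between the pads) lies 3 mm ahead of it; z points along the fingers, y is the direction in which the jaws open and shut (so a half turn about z gives the same grasp; the last joint's range is limited). The gripper opens to 85 mm and grips with 20 to 120 N. Pads are 22 mm wide; open, the fingers measure 114 mm over their backs; the gripper's body (76 mm by 85 mm) begins 54 mm behind the grasp point. The pads swing forward as they close: fully open they stand 13 mm farther back than shut.
Start: joints at [-73.625, 4.979, 10.078, 95.1, 0, 90], TCP at [0.155, -0.528, 0.253] pointing down, gripper open.
Joint ranges: [-179.16, 179.16], [-48.56, 103.87], [-65.8, 70.77], [-126.05, 130.52], [-82.76, 87.17], [-180, 180]. Speed limits (degrees/s): [127.2, 127.2, 147.25, 180, 180, 180].

### API

Orientations are given as [roll, pitch, yaw] about the fixed x, y, z axes, in that order (R = Rz(yaw) Ry(pitch) Rx(roll)).
In Python, from workcell import monitor, eyes, job gives the robot as it stands. The module is installed in compiled form; this text tells all that it offers.
- The arm moves only by the tool drive_tool, never from a script. Its argument "plan" is a list of rows, each a list of 3 entries, a list of its own where there are three numbers: the opening, from 0 (shut) to 1 (fully open), then the shift along the world's x, y, z in m, then the turn about the world's z in degrees. In form: [[gripper, [x, y, z], yaw], ...]. A call has 1 to 10 rows; each row shifts and turns the commanded pose from where the row before left it; what a row does not reach is not made up. A row lasts 1/8 s, in which the tool goes at most 62.5 mm and 10.7 degrees, less where a joint would pass 70% of its speed; a pose out of reach is approached as far as the arm can. A call is refused whole if a number of a shift passes 0.0625 or a number of a turn 10.7, either way. A call with a gripper value outside its range is refused whole. The fingers move at their own pace and stop on an object; "grip_force" is the grip in N (left out, the last holds). Time passes only in rows, so rows that do not move let the fingers close. It gives the time, the measured TCP pose, the force and the opening at its end, in the units of the state.
- monitor.get_obs(): the state, without advancing time (a new reading comes with each control period).
- eyes.camera(name): name is "side" or "top" or "wrist"; returns (picture, depth): 420x560x3 uint8, red, green, blue; 420x560 float32, m along the optical axis (not along the pixel's ray), 0 where there is no reading.
- eyes.camera_params(name): a dict with "fx", "fy", "cx", "cy" (pixels), "extrinsics" (4x4, takes a point from world to camera coordinates); the wrist camera has in their place "mount" (4x4, takes a point from camera to tool coordinates, whose origin is the TCP and whose axes are the flange's). Camera axes: x right, y down, z forward; pixel columns grow to the right and rows downward; lengths in m; the calibration is good to about 2 mm. A picture is of the moment at which its call begins: read the wrist's pose just before it. camera_params takes no time and is no camera call.
- job.job_done(): hands the job in, once; it reports no verdict.
The state is a dict: "time": time; "q": joint angles; "qd": joint speeds; "joint_efforts": joint torques, N m; "ee_pos": TCP position; "tcp_rot": TCP orientation; "wrist_force": force on the tool from outside, world axes, zero at the start; "torque": the same for the moment, N m; "opening": finger opening in m.
Only numpy, scipy, OpenCV 4.12 (cv2) and the standard library are available. Lean on these libraries where they do the work, as an engineer would, in place of code of your own. Each camera call takes 0.05 s, during which the arm holds its last target.

## Working session

There is one attempt and no reset: what is moved stays moved. The work goes in short steps, Python scripts to look and compute and a tool call to move; the robot and the scene stay as the last step left them, time stands still between calls to the robot, and variables do not carry over. Pictures are saved under pics/ and viewed, and the job is handed in when it is done.

Besides the shell and the picture viewer there is one more tool, called as name(argument=value, ...), one argument or row to a line, values as JSON. drive_tool: Moves the arm, as the interface text tells. Its arguments: {"type":"object","properties":{"plan":{"type":"array","items":{"type":"array"}},"grip_force":{"type":"number"}},"required":["plan"]}

```bash
mkdir -p pics; cat > h.py <<'E'
import numpy as np,cv2
from workcell import monitor,eyes,job
def snap(n,f):
    o=monitor.get_obs(); p,d=eyes.camera(n); cv2.imwrite('pics/%s.png'%f,p[:,:,::-1]); np.savez('pics/%s.npz'%f,p=p,d=d,pos=o['ee_pos'],rot=o['tcp_rot']); return p,d
def world(n,f):
    z=np.load('pics/%s.npz'%f); d=z['d']; c=eyes.camera_params(n)
    v,u=np.mgrid[:420,:560]; P=np.stack([(u-c['cx'])/c['fx']*d,(v-c['cy'])/c['fy']*d,d,np.ones_like(d)],-1)
    if n=='wrist':
        from scipy.spatial.transform import Rotation as R
        T=np.eye(4);T[:3,:3]=R.from_euler('xyz',z['rot'],degrees=True).as_matrix();T[:3,3]=z['pos']; M=T@np.array(c['mount'])
    else: M=np.linalg.inv(np.array(c['extrinsics']))
    W=(P@M.T)[...,:3]; W[d==0]=np.nan; return z['p'],W
E
python3 - <<'E'
from h import *
for n in('top','side'): snap(n,n+'0')
print(monitor.get_obs())
for n in('top','side','wrist'):print(eyes.camera_params(n))
E
```

```text
{'time': 0.1, 'q': array([-7.36258442e+01,  5.00804059e+00,  1.00387531e+01,  9.51002479e+01,
        2.53447383e-04,  9.00006782e+01]), 'qd': array([-0.06417382, -0.04017318,  0.07381167, -0.04272593,  0.0407008 ,
        0.06901057]), 'joint_efforts': array([ 6.23115784e-05, -5.21560907e+01,  4.65654552e+01,  1.60969910e-02,
       -2.45905125e-05,  6.71280674e-06]), 'ee_pos': array([ 0.1549986 , -0.52751432,  0.25265092]), 'tcp_rot': array([-1.79930465e+02, -2.52624083e-04,  1.63734773e+01]), 'wrist_force': array([-0.38599564, -0.81112616,  1.15378853]), 'torque': array([ 0.01773381,  0.01238544, -0.05513229]), 'opening': 0.08529434882582276}
{'fx': 510.9567744515607, 'fy': 510.9567744515607, 'cx': 276.49298624206585, 'cy': 205.04519175547972, 'extrinsics': array([[ 0.01512957, -0.99979652, -0.01334248,  0.01782461],
       [-0.98350376, -0.01247478, -0.18045701,  0.57604961],
       [ 0.18025384,  0.01585262, -0.98349237,  1.53074747],
       [ 0.        ,  0.        ,  0.        ,  1.        ]])}
{'fx': 399.8390541910912, 'fy': 399.8390541910912, 'cx': 277.2975496398359, 'cy': 209.71949929049043, 'extrinsics': array([[ 9.93127461e-01, -1.17037280e-01, -3.47704604e-04,
        -5.89841230e-01],
       [-8.91047254e-02, -7.54171074e-01, -6.50604595e-01,
         1.67167472e-01],
       [ 7.58827636e-02,  6.46164272e-01, -7.59416579e-01,
         1.35670619e+00],
       [ 0.00000000e+00,  0.00000000e+00,  0.00000000e+00,
         1.00000000e+00]])}
{'fx': 364.7658737778105, 'fy': 364.7658737778105, 'cx': 281.81050069961617, 'cy': 209.49319604001127, 'mount': array([[ 1.80725956e-04, -9.48924488e-01, -3.15503224e-01,
         8.17859077e-02],
       [ 9.99999900e-01,  3.00765957e-04, -3.31781850e-04,
        -5.55211914e-04],
       [ 4.09728551e-04, -3.15503132e-01,  9.48924447e-01,
        -1.20467984e-01],
       [ 0.00000000e+00,  0.00000000e+00,  0.00000000e+00,
         1.00000000e+00]])}
```

View pics/top0.png

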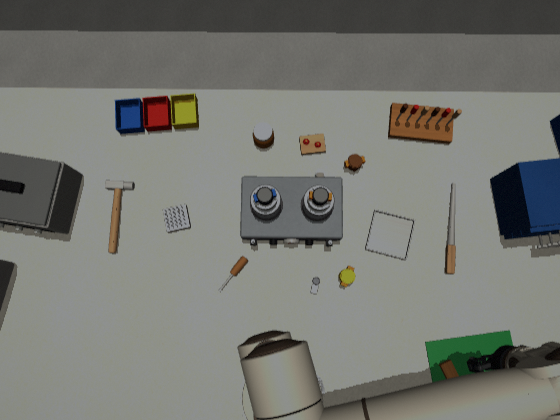

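View pics/side0.png

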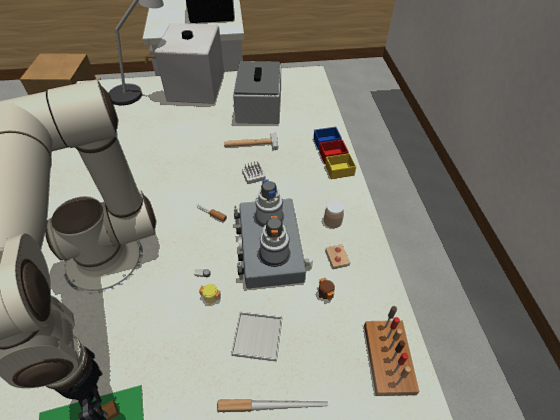

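The top view shows the orange cap at about (320,196), the blue one at (265,196) and the tray centred at about (390,235). I'll measure these and enlarge the crop.

```bash
python3 - <<'E'
from h import *
p,W=world('top','top0')
c=p[175:235,285:365]; cv2.imwrite('pics/c1.png',cv2.resize(c[:,:,::-1],None,fx=9,fy=9,interpolation=cv2.INTER_CUBIC))
hsv=cv2.cvtColor(p,cv2.COLOR_RGB2HSV)
R=W[170:250,235:350].reshape(-1,3); print('maxz',np.nanmax(R[:,2]))
hh=hsv[170:250,235:350].reshape(-1,3)
for name,lo,hi in(('or',3,18),('blue',100,125)):
    m=(hh[:,0]>=lo)&(hh[:,0]<=hi)&(hh[:,1]>130)&(hh[:,2]>60)&(R[:,2]>.16); print(name,m.sum(),np.nanmean(R[m],0),np.nanmin(R[m],0),np.nanmax(R[m],0))
for s,y0 in(('R',(-.15,0.0)),('L',(.0,.2))):
    m=(R[:,2]>.222)&(R[:,1]>y0[0])&(R[:,1]<y0[1]); print(s,m.sum(),R[m].mean(0),R[m].min(0),R[m].max(0))
# blaster top
m=abs(R[:,2]-.08)<.005; q=R[m][:,:2].astype(np.float32); print('blaster',cv2.minAreaRect(q))
T=W[205:265,360:420].reshape(-1,3); m=(T[:,2]>.009)&(T[:,2]<.03);print('traywall',m.sum(),cv2.minAreaRect(T[m][:,:2].astype(np.float32)))
for px in((370,212-1),(413,219),(407,258),(367,249),(390,235)):print(px,W[px[1],px[0]])
E
```

```text
maxz 0.24269843107893285
or 44 [ 0.57116731 -0.09438265  0.23186626] [ 0.56103622 -0.12682819  0.22639582] [ 0.58334101 -0.06597173  0.23851699]
blue 41 [0.5710321  0.05748323 0.23023996] [0.55383058 0.02750835 0.22360957] [0.58821796 0.0881158  0.2349339 ]
R 279 [ 0.57049297 -0.09626813  0.2337156 ] [ 0.54705626 -0.12682819  0.22451388] [ 0.59620685 -0.06597173  0.24269843]
L 277 [0.56978185 0.05673109 0.23212591] [0.5466229  0.02483628 0.22257495] [0.59508998 0.08842006 0.24154066]
blaster ((0.5579153895378113, -0.019362539052963257), (0.30936023592948914, 0.20692168176174164), 89.53877258300781)
traywall 277 ((0.4906758666038513, -0.31422159075737), (0.16257959604263306, 0.15079344809055328), 75.34422302246094)
(370, 211) [ 0.56968893 -0.27159061  0.00094781]
(413, 219) [ 0.54639625 -0.40843372 -0.00362981]
(407, 258) [ 0.42199051 -0.38493863 -0.0009285 ]
(367, 249) [ 0.44668786 -0.25732932  0.01756041]
(390, 235) [ 0.493512   -0.33309958  0.00153518]
```

View pics/c1.png

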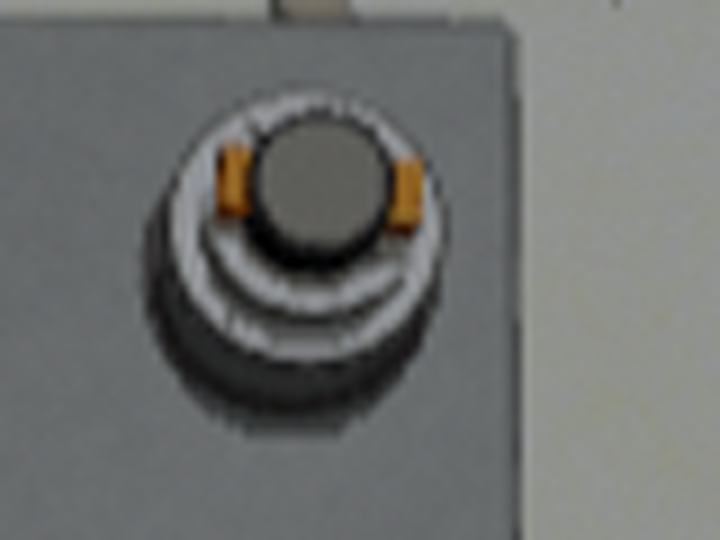

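drive_tool(
  plan=[
    [1,[0.005,0.005,0.04],0],
    [1,[0.03,0.03,0.037],-2],
    [1,[0.03,0.031,0],-2],
    [1,[0.03,0.031,0],-2],
    [1,[0.03,0.031,0],-2],
    [1,[0.03,0.031,0],-2],
    [1,[0.03,0.031,0],-2],
    [1,[0.03,0.031,0],-2],
    [1,[0.03,0.031,0],-2],
    [1,[0.03,0.031,0],-2],
  ],
)

```text
time: 1.35
ee_pos: [0.4309, -0.2435, 0.33]
tcp_rot: [-180.0, 0.0, -1.7]
wrist_force: [-0.2, -0.7, -0.3]
opening: 0.0853
```

drive_tool(
  plan=[
    [1,[0.03,0.031,0],-2],
    [1,[0.03,0.031,0],0],
    [1,[0.03,0.031,0],0],
    [1,[0.03,0.031,0],0],
    [1,[0.02,0.024,0],0],
    [1,[0.0,0.0,0],0],
    [1,[0,0,0],0],
  ],
)

```text
time: 2.22
ee_pos: [0.5697, -0.097, 0.33]
tcp_rot: [180.0, 0.0, -3.6]
wrist_force: [-0.7, 0.2, -0.2]
opening: 0.0855
```

```bash
python3 - <<'E'
from h import *
snap('wrist','w1'); snap('wrist','w1b');o=monitor.get_obs();print({k:np.round(o[k],4) for k in('time','q','ee_pos','tcp_rot','wrist_force','torque')})
E
```

```text
{'time': np.float64(2.325), 'q': array([-9.707200e+00,  1.167610e+01,  2.635500e+01,  1.046723e+02,
       -7.000000e-03,  1.739743e+02]), 'ee_pos': array([ 0.5695, -0.0975,  0.3305]), 'tcp_rot': array([ 1.799923e+02, -5.800000e-03, -3.681500e+00]), 'wrist_force': array([-0.2578, -0.9012,  0.6597]), 'torque': array([ 0.0028, -0.0045,  0.0226])}
```

View pics/w1b.png

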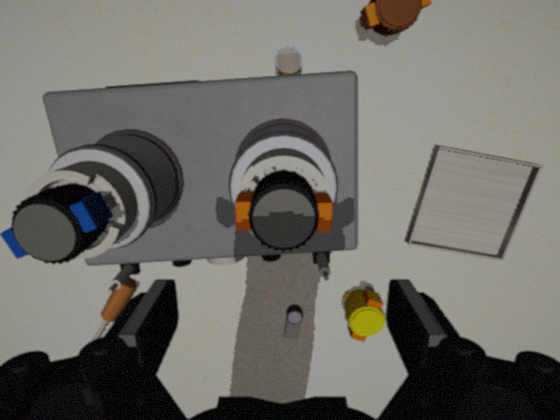

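The wrist view has the orange cap centred at about (283,210), with tabs at (244,212) and (324,212). I'll enlarge it to refine the centre and yaw.

```bash
python3 - <<'E'
from h import *
p,W=world('wrist','w1b')
cv2.imwrite('pics/c2.png',cv2.resize(p[150:265,215:355,::-1],None,fx=5,fy=5,interpolation=cv2.INTER_CUBIC))
s=(slice(150,265),slice(215,355))
hsv=cv2.cvtColor(p,cv2.COLOR_RGB2HSV)[s].reshape(-1,3); R=W[s].reshape(-1,3)
top=(abs(R[:,2]-.235)<.0025)&((hsv[:,1]<90))
print('top',top.sum(),R[top].mean(0),cv2.minEnclosingCircle(R[top][:,:2].astype(np.float32)))
m=(hsv[:,0]<=18)&(hsv[:,1]>130)&(hsv[:,2]>60)
for sg in(1,-1):
    k=m&((R[:,1]+.0965)*sg>.02)&(abs(R[:,2]-.232)<.003); print('tab',sg,k.sum(),R[k].mean(0),R[k].min(0),R[k].max(0))
# collar ring top fit
k=(abs(R[:,2]-.201)<.002); r=np.hypot(R[:,0]-.57,R[:,1]+.0965); k&=(r<.04)&(r>.02);print('collar',k.sum(),R[k].min(0),R[k].max(0),np.median(R[k][:,2]))
for h in (.08,):
  q=W[np.abs(W[...,2]-h)<.004];print(cv2.minAreaRect(q[:,:2].astype(np.float32)))
hz=np.histogram(R[:,2],bins=np.arange(.19,.245,.0025));print(hz)
# tray
r=W[130:265,400:548].reshape(-1,3);k=(r[:,2]>.011)&(r[:,2]<.025);print('tray',k.sum(),cv2.minAreaRect(r[k][:,:2].astype(np.float32)),np.nanmedian(r[:,2]))
E
```

```text
top 3249 [ 0.57431256 -0.09766597  0.23470625] ((0.5735400915145874, -0.09729598462581635), 0.022610563784837723)
tab 1 426 [ 0.57575962 -0.07151467  0.23140837] [ 0.56529924 -0.07646359  0.22912069] [ 0.58560428 -0.06650258  0.23383051]
tab -1 426 [ 0.57192487 -0.12373772  0.2313269 ] [ 0.56115864 -0.12903374  0.22921212] [ 0.58158934 -0.11824358  0.23300755]
collar 836 [ 0.54599102 -0.12871421  0.19900912] [ 0.60730158 -0.07042149  0.20271454] 0.20083011912987003
((0.559429407119751, -0.020282551646232605), (0.20628434419631958, 0.30739545822143555), 0.1117500439286232)
(array([ 640,   58,   69,  142,  735,   30,   61,   71,   80,   67,   88,
         79,   85,   90,   88,  117, 1255, 2101, 1309,    0,    0]), array([0.19  , 0.1925, 0.195 , 0.1975, 0.2   , 0.2025, 0.205 , 0.2075,
       0.21  , 0.2125, 0.215 , 0.2175, 0.22  , 0.2225, 0.225 , 0.2275,
       0.23  , 0.2325, 0.235 , 0.2375, 0.24  , 0.2425]))
tray 1367 ((0.4955899119377136, -0.3313260078430176), (0.13159909844398499, 0.1299467235803604), 75.89349365234375) 0.0016519476751146456
```

View pics/c2.png

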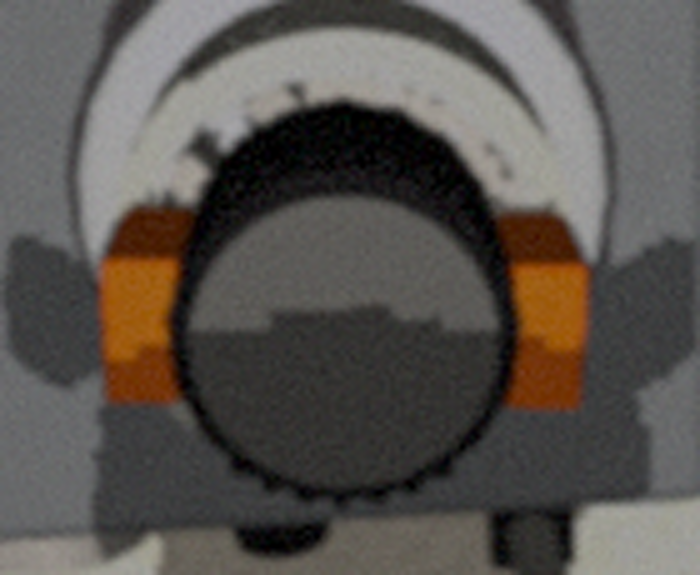

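drive_tool(
  plan=[
    [1,[0.004,0,0],10],
    [1,[0,0,0],10],
    [1,[0,0,0],10],
    [1,[0,0,0],10],
    [1,[0,0,0],10],
    [1,[0,0,0],10],
    [1,[0,0,0],10],
    [1,[0,0,0],10],
    [1,[0,0,0],10],
    [1,[0,0,0],0],
  ],
)

```text
time: 3.58
ee_pos: [0.5736, -0.0975, 0.3306]
tcp_rot: [180.0, 0.0, 86.2]
wrist_force: [-0.5, 0.4, 0.5]
opening: 0.0855
```

```bash
cat > cap.py <<'E'
from h import *
def cap(f):
    p,W=world('wrist',f); z=np.load('pics/%s.npz'%f)
    hsv=cv2.cvtColor(p,cv2.COLOR_RGB2HSV)
    r=np.hypot(W[...,0]-.572,W[...,1]+.0975)
    top=(abs(W[...,2]-.235)<.0022)&(hsv[...,1]<90)&(r<.03)
    c=cv2.minEnclosingCircle(W[top][:,:2].astype(np.float32)); 
    m=(hsv[...,0]<=18)&(hsv[...,1]>130)&(hsv[...,2]>60)&(abs(W[...,2]-.232)<.003)&(r<.04)
    t=[W[m&((W[...,1]+.0975)*s>.015)].mean(0) for s in(1,-1)]
    print(f,z['pos'],z['rot'][2],'mean',W[top].mean(0),'circ',c,'tabs',t,'mid',(t[0]+t[1])/2,'yaw',np.degrees(np.arctan2(-(t[0]-t[1])[0],(t[0]-t[1])[1])))
E
python3 - <<'E'
from cap import *
snap('wrist','w2'); cap('w1b'); cap('w2')
p,W=world('side','side0'); hsv=cv2.cvtColor(p,cv2.COLOR_RGB2HSV);r=np.hypot(W[...,0]-.572,W[...,1]+.0975)
top=(abs(W[...,2]-.235)<.004)&(hsv[...,1]<90)&(r<.03); print(top.sum(),W[top].mean(0),cv2.minEnclosingCircle(W[top][:,:2].astype(np.float32)))
E
```

```text
w1b [ 0.56957197 -0.09732932  0.33030625] -3.6584019353842896 mean [ 0.57449043 -0.0989371   0.23476398] circ ((0.5739523768424988, -0.0988612100481987), 0.02232607826590538) tabs [array([ 0.57630086, -0.07292893,  0.23137272]), array([ 0.57227367, -0.12500444,  0.23132706])] mid [ 0.57428726 -0.09896668  0.23134989] yaw -4.422083907031598
w2 [ 0.57356279 -0.09746287  0.33063316] 86.2375610605824 mean [ 0.57312934 -0.0968335   0.23480034] circ ((0.5724085569381714, -0.10110702365636826), 0.025844085961580276) tabs [array([ 0.57512734, -0.07119622,  0.23121765]), array([ 0.57143802, -0.12337819,  0.23132545])] mid [ 0.57328268 -0.09728721  0.23127155] yaw -4.044142006034247
139 [ 0.57297672 -0.10047988  0.23437735] ((0.5725218653678894, -0.09853687882423401), 0.023650599643588066)
```

View pics/w2.png

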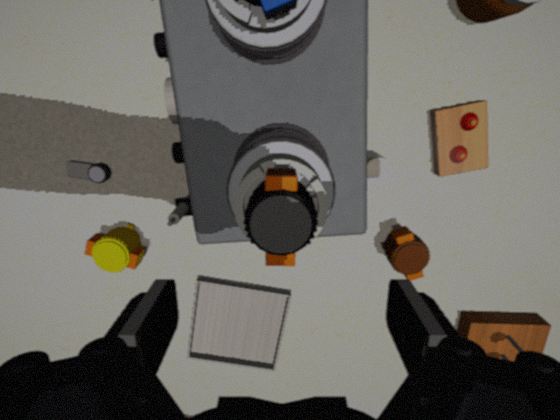

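Combining both views cancels the camera bias: cap axis at about (0.5733, -0.098), yaw about -4.2°. The heights match: collar 0.201, cap top 0.235. Next I turn back and descend.

drive_tool(
  plan=[
    [1,[-0.0003,-0.0005,0],-10],
    [1,[0,0,0],-10],
    [1,[0,0,0],-10],
    [1,[0,0,0],-10],
    [1,[0,0,0],-10],
    [1,[0,0,0],-10],
    [1,[0,0,-0.01],-10],
    [1,[0,0,-0.015],-10],
    [1,[0,0,-0.02],-10],
    [1,[0,0,-0.02],-0.4],
  ],
)

```text
time: 4.88
ee_pos: [0.5735, -0.0975, 0.2649]
tcp_rot: [180.0, -0.0, -4.5]
wrist_force: [0.4, 0.5, 0.1]
opening: 0.0851
```

drive_tool(
  plan=[
    [1,[0,0,-0.015],0],
    [1,[0,0,-0.015],0],
    [1,[0,0,-0.01],0],
    [1,[0,0,0],0],
    [1,[0,0,0],0],
  ],
  grip_force=40,
)

```text
time: 5.5
ee_pos: [0.5739, -0.0972, 0.2259]
tcp_rot: [180.0, -0.0, -4.0]
wrist_force: [0.7, 0.4, 0.9]
opening: 0.0856
```

```bash
python3 - <<'E'
from h import *
snap('wrist','w3')
o=monitor.get_obs();print({k:np.round(o[k],4) for k in('time','q','ee_pos','tcp_rot','wrist_force','torque')})
E
```

```text
{'time': np.float64(5.55), 'q': array([-9.613100e+00,  8.897800e+00,  1.134710e+01,  9.239220e+01,
       -2.200000e-03,  1.744166e+02]), 'ee_pos': array([ 0.574 , -0.0972,  0.226 ]), 'tcp_rot': array([ 1.799923e+02, -5.660000e-02, -4.029700e+00]), 'wrist_force': array([-0.6244,  0.094 , -0.6497]), 'torque': array([-0.0673, -0.0146, -0.0166])}
```

View pics/w3.png

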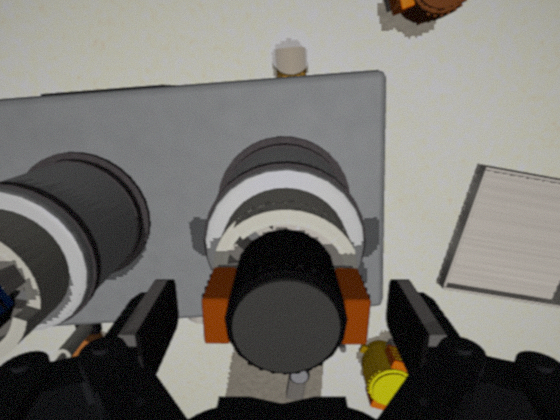

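Cap sits between the pads with only about 1 mm offset towards world -y. I'll nudge that way and close in steps, raising slightly.

drive_tool(
  plan=[
    [0.8,[-0.0003,-0.0007,0],0],
    [0.74,[0,0,0],0],
    [0.72,[0,0,0.0004],0],
    [0.72,[0,0,0],0],
  ],
  grip_force=40,
)

```text
time: 6.05
ee_pos: [0.5735, -0.0982, 0.2258]
tcp_rot: [180.0, -0.0, -4.0]
wrist_force: [-0.0, -2.3, 0.0]
opening: 0.0614
```

drive_tool(
  plan=[
    [0.69,[0,-0.0003,0.0006],0],
    [0.66,[0,0,0.0006],0],
    [0.63,[0,0,0.0006],0],
    [0.63,[0,0,0],0],
  ],
)

```text
time: 6.55
ee_pos: [0.5735, -0.0981, 0.2274]
tcp_rot: [-180.0, 0.0, -4.0]
wrist_force: [0.9, -0.9, 1.3]
opening: 0.0539
```

```bash
cat > st.py <<'E'
from h import *
o=monitor.get_obs();print({k:np.round(o[k],3).tolist() for k in('time','ee_pos','tcp_rot','wrist_force','torque','opening')})
E
python3 st.py
```

```text
{'time': 6.55, 'ee_pos': [0.574, -0.098, 0.227], 'tcp_rot': [-179.995, 0.001, -4.021], 'wrist_force': [0.872, -0.861, 1.308], 'torque': [-0.233, -0.171, -0.076], 'opening': 0.054}
```

Forces are small. I'll close fully.

drive_tool(
  plan=[
    [0.6,[0,0,0.0006],0],
    [0.57,[0,0,0.0004],0],
    [0.52,[0,0,0],0],
    [0.5,[0,0,0],0],
    [0.5,[0,0,0],0],
  ],
)

```text
time: 7.18
ee_pos: [0.5735, -0.0984, 0.2294]
tcp_rot: [180.0, -0.1, -4.0]
wrist_force: [-0.5, -2.7, 6.7]
opening: 0.0467
```

```bash
python3 st.py; python3 - <<'E'
from h import *
snap('wrist','w4')
E
```

```text
{'time': 7.175, 'ee_pos': [0.574, -0.098, 0.229], 'tcp_rot': [179.971, -0.074, -4.032], 'wrist_force': [-0.469, -2.685, 6.715], 'torque': [-0.571, 0.15, -0.006], 'opening': 0.047}
```

View pics/w4.png

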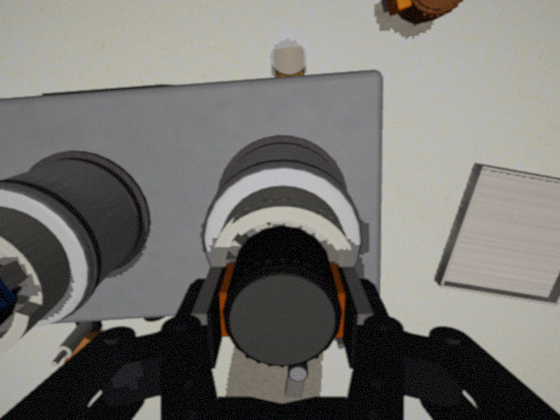

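drive_tool(
  plan=[
    [0.4,[0,-0.0003,0.0004],0],
    [0.4,[0,0,0],0],
    [0.4,[0,0,0],0],
  ],
)

```text
time: 7.6
ee_pos: [0.5735, -0.0984, 0.2294]
tcp_rot: [-180.0, -0.0, -4.0]
wrist_force: [-0.1, -0.9, 5.8]
opening: 0.0467
```

```bash
python3 st.py
```

```text
{'time': 7.6, 'ee_pos': [0.574, -0.098, 0.229], 'tcp_rot': [-179.998, -0.041, -4.021], 'wrist_force': [-0.079, -0.914, 5.767], 'torque': [-0.239, 0.042, -0.005], 'opening': 0.047}
```

drive_tool(
  plan=[
    [0.4,[0,0,0],1.5],
    [0.4,[0,0,0],2],
    [0.4,[0,0,0],2],
  ],
)

```text
time: 7.98
ee_pos: [0.5736, -0.0983, 0.2294]
tcp_rot: [-180.0, -0.0, 1.5]
wrist_force: [-0.6, 0.2, 6.1]
opening: 0.0464
```

```bash
python3 st.py
```

```text
{'time': 7.975, 'ee_pos': [0.574, -0.098, 0.229], 'tcp_rot': [-179.982, -0.048, 1.548], 'wrist_force': [-0.574, 0.171, 6.147], 'torque': [-0.041, 0.083, -0.125], 'opening': 0.046}
```

drive_tool(
  plan=[
    [0.4,[0,0,0],2.5],
    [0.4,[0,0,0],2.5],
    [0.4,[0,0,0],2.5],
    [0.4,[0,0,0],2.5],
    [0.4,[0,0,0],2.5],
  ],
)

```text
time: 8.6
ee_pos: [0.5736, -0.0982, 0.2294]
tcp_rot: [-180.0, -0.1, 14.1]
wrist_force: [-0.9, 1.2, 6.4]
opening: 0.0468
```

```bash
python3 st.py;  python3 - <<'E'
from h import *
snap('wrist','w5')
E
```

```text
{'time': 8.6, 'ee_pos': [0.574, -0.098, 0.229], 'tcp_rot': [-179.98, -0.055, 14.066], 'wrist_force': [-0.86, 1.153, 6.43], 'torque': [0.135, -0.017, -0.047], 'opening': 0.047}
```

View pics/w5.png

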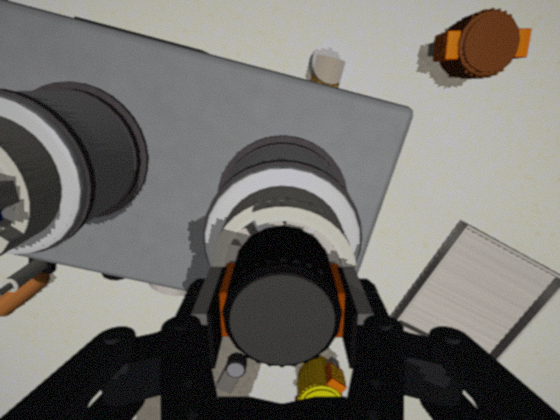

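The tabs stay flat in the jaws and the cap is turning with the tool. Carrying on.

drive_tool(
  plan=[
    [0.4,[0,0,0],2.5],
    [0.4,[0,0,0],2.5],
    [0.4,[0,0,0],2.5],
    [0.4,[0,0,0],2.5],
    [0.4,[0,0,0],2.5],
  ],
)

```text
time: 9.28
ee_pos: [0.5736, -0.0982, 0.2294]
tcp_rot: [-180.0, -0.1, 26.6]
wrist_force: [-0.1, -0.5, 7.4]
opening: 0.047
```

```bash
python3 st.py
```

```text
{'time': 9.275, 'ee_pos': [0.574, -0.098, 0.229], 'tcp_rot': [-179.99, -0.055, 26.566], 'wrist_force': [-0.057, -0.479, 7.432], 'torque': [0.065, 0.063, -0.063], 'opening': 0.047}
```

drive_tool(
  plan=[
    [0.4,[0,0,0],1.5],
    [0.4,[0,0,0],1.5],
  ],
)

```text
time: 9.52
ee_pos: [0.5736, -0.0982, 0.2294]
tcp_rot: [-180.0, -0.1, 29.5]
wrist_force: [0.1, 0.9, 5.9]
opening: 0.0466
```

```bash
python3 st.py
```

```text
{'time': 9.525, 'ee_pos': [0.574, -0.098, 0.229], 'tcp_rot': [-179.993, -0.06, 29.534], 'wrist_force': [0.078, 0.851, 5.876], 'torque': [0.052, 0.009, -0.106], 'opening': 0.047}
```

drive_tool(
  plan=[
    [0.4,[0,0,0],1],
    [0.4,[0,0,0],1],
  ],
)

```text
time: 9.78
ee_pos: [0.5736, -0.0982, 0.2295]
tcp_rot: [-180.0, -0.1, 31.5]
wrist_force: [-0.4, -0.5, 5.7]
opening: 0.0467
```

```bash
python3 st.py
```

```text
{'time': 9.775, 'ee_pos': [0.574, -0.098, 0.229], 'tcp_rot': [-179.999, -0.059, 31.52], 'wrist_force': [-0.39, -0.479, 5.678], 'torque': [0.061, 0.079, -0.079], 'opening': 0.047}
```

drive_tool(
  plan=[
    [0.4,[0,0,0],1],
    [0.4,[0,0,0],1],
  ],
)

```text
time: 10.02
ee_pos: [0.5736, -0.0982, 0.2295]
tcp_rot: [-180.0, -0.1, 33.5]
wrist_force: [0.5, 0.7, 6.2]
opening: 0.0465
```

```bash
python3 st.py
```

```text
{'time': 10.025, 'ee_pos': [0.574, -0.098, 0.229], 'tcp_rot': [-179.999, -0.06, 33.516], 'wrist_force': [0.454, 0.7, 6.223], 'torque': [0.072, 0.023, -0.073], 'opening': 0.047}
```

drive_tool(
  plan=[
    [0.4,[0,0,0],1],
    [0.4,[0,0,0],1],
  ],
)

```text
time: 10.28
ee_pos: [0.5736, -0.0982, 0.2295]
tcp_rot: [180.0, -0.1, 35.5]
wrist_force: [-1.7, 0.2, 6.9]
opening: 0.0465
```

```bash
python3 st.py
```

```text
{'time': 10.275, 'ee_pos': [0.574, -0.098, 0.229], 'tcp_rot': [179.997, -0.061, 35.519], 'wrist_force': [-1.661, 0.202, 6.938], 'torque': [-0.008, 0.049, -0.044], 'opening': 0.047}
```

drive_tool(
  plan=[
    [0.4,[0,0,0],1],
    [0.4,[0,0,0],1],
  ],
)

```text
time: 10.52
ee_pos: [0.5736, -0.0982, 0.2295]
tcp_rot: [180.0, -0.1, 37.5]
wrist_force: [0.8, 0.8, 7.4]
opening: 0.0464
```

```bash
python3 st.py
```

```text
{'time': 10.525, 'ee_pos': [0.574, -0.098, 0.229], 'tcp_rot': [179.992, -0.062, 37.519], 'wrist_force': [0.771, 0.796, 7.445], 'torque': [0.033, 0.055, -0.077], 'opening': 0.046}
```

drive_tool(
  plan=[
    [0.4,[0,0,0],1],
    [0.4,[0,0,0],1],
  ],
)

```text
time: 10.78
ee_pos: [0.5736, -0.0982, 0.2295]
tcp_rot: [180.0, -0.1, 39.5]
wrist_force: [-0.6, 0.6, 7.7]
opening: 0.0466
```

```bash
python3 st.py
```

```text
{'time': 10.775, 'ee_pos': [0.574, -0.098, 0.23], 'tcp_rot': [179.982, -0.061, 39.519], 'wrist_force': [-0.582, 0.618, 7.73], 'torque': [0.095, 0.033, -0.014], 'opening': 0.047}
```

drive_tool(
  plan=[
    [0.4,[0,0,0],1],
    [0.4,[0,0,0],1],
  ],
)

```text
time: 11.02
ee_pos: [0.5736, -0.0982, 0.2297]
tcp_rot: [180.0, -0.1, 41.5]
wrist_force: [-1.1, -0.3, 7.8]
opening: 0.0468
```

```bash
python3 st.py
```

```text
{'time': 11.025, 'ee_pos': [0.574, -0.098, 0.23], 'tcp_rot': [179.972, -0.069, 41.516], 'wrist_force': [-1.085, -0.348, 7.842], 'torque': [0.113, 0.127, -0.006], 'opening': 0.047}
```

drive_tool(
  plan=[
    [0.4,[0,0,0],0.8],
    [0.4,[0,0,0],0.7],
  ],
)

```text
time: 11.28
ee_pos: [0.5736, -0.0982, 0.2298]
tcp_rot: [180.0, -0.1, 43.0]
wrist_force: [-0.4, -0.3, 7.5]
opening: 0.0468
```

```bash
python3 st.py
```

```text
{'time': 11.275, 'ee_pos': [0.574, -0.098, 0.23], 'tcp_rot': [179.962, -0.075, 43.012], 'wrist_force': [-0.414, -0.31, 7.47], 'torque': [0.09, 0.1, -0.064], 'opening': 0.047}
```

drive_tool(
  plan=[
    [0.4,[0,0,0],0.8],
    [0.4,[0,0,0],0.7],
  ],
)

```text
time: 11.52
ee_pos: [0.5736, -0.0982, 0.2298]
tcp_rot: [180.0, -0.1, 44.5]
wrist_force: [-0.1, 0.9, 7.4]
opening: 0.0465
```

```bash
python3 st.py
```

```text
{'time': 11.525, 'ee_pos': [0.574, -0.098, 0.23], 'tcp_rot': [179.964, -0.076, 44.512], 'wrist_force': [-0.148, 0.904, 7.429], 'torque': [0.067, 0.217, -0.112], 'opening': 0.046}
```

drive_tool(
  plan=[
    [0.4,[0,0,0],0.8],
    [0.4,[0,0,0],0.7],
  ],
)

```text
time: 11.78
ee_pos: [0.5733, -0.098, 0.2298]
tcp_rot: [-180.0, -0.1, 46.0]
wrist_force: [-1.6, 1.3, 8.4]
opening: 0.0467
```

```bash
python3 st.py
```

```text
{'time': 11.775, 'ee_pos': [0.573, -0.098, 0.23], 'tcp_rot': [-179.995, -0.067, 46.006], 'wrist_force': [-1.583, 1.289, 8.402], 'torque': [0.35, 0.554, -0.17], 'opening': 0.047}
```

drive_tool(
  plan=[
    [0.4,[0,0,0],0.6],
    [0.4,[0,0,0],0],
  ],
)

```text
time: 12.02
ee_pos: [0.5733, -0.098, 0.2298]
tcp_rot: [-180.0, -0.1, 46.6]
wrist_force: [-3.1, 0.8, 8.2]
opening: 0.0464
```

```bash
python3 st.py
```

```text
{'time': 12.025, 'ee_pos': [0.573, -0.098, 0.23], 'tcp_rot': [-179.988, -0.069, 46.579], 'wrist_force': [-3.114, 0.819, 8.25], 'torque': [0.373, 0.574, -0.369], 'opening': 0.046}
```

Torque rose from -0.11 through -0.17 to -0.37 N m over about 2°: that's the stop. I ease back 1.7° and check.

drive_tool(
  plan=[
    [0.4,[0,0,0],-0.9],
    [0.4,[0,0,0],-0.8],
  ],
)

```text
time: 12.28
ee_pos: [0.5733, -0.098, 0.2298]
tcp_rot: [-180.0, -0.1, 44.9]
wrist_force: [-2.1, 1.5, 7.8]
opening: 0.0465
```

```bash
python3 st.py
```

```text
{'time': 12.275, 'ee_pos': [0.573, -0.098, 0.23], 'tcp_rot': [-179.995, -0.063, 44.874], 'wrist_force': [-2.099, 1.461, 7.805], 'torque': [0.235, 0.381, 0.061], 'opening': 0.046}
```

drive_tool(
  plan=[
    [0.4,[0,0,0.001],0],
    [0.4,[0,0,0.001],0],
    [0.4,[0,0,0.001],0],
  ],
)

```text
time: 12.65
ee_pos: [0.5733, -0.0981, 0.2316]
tcp_rot: [-179.9, -0.0, 44.9]
wrist_force: [0.1, 0.6, -1.2]
opening: 0.0465
```

```bash
python3 st.py
```

```text
{'time': 12.65, 'ee_pos': [0.573, -0.098, 0.232], 'tcp_rot': [-179.941, -0.005, 44.893], 'wrist_force': [0.11, 0.645, -1.224], 'torque': [0.122, -0.007, -0.024], 'opening': 0.047}
```

It lifts free: only about the cap's weight (-1.2 N) on the wrist. Lifting on.

drive_tool(
  plan=[
    [0.4,[0,0,0.002],0],
    [0.4,[0,0,0.003],0],
    [0.4,[0,0,0.004],0],
    [0.4,[0,0,0.005],0],
    [0.4,[0,0,0.008],0],
    [0.4,[0,0,0.01],0],
    [0.4,[0,0,0.015],0],
    [0.4,[0,0,0.015],0],
    [0.4,[0,0,0.01],0],
    [0.4,[0,0,0],0],
  ],
)

```text
time: 13.9
ee_pos: [0.5737, -0.0985, 0.3048]
tcp_rot: [179.9, -0.0, 44.9]
wrist_force: [0.4, 0.6, -1.1]
opening: 0.0464
```

```bash
python3 st.py;  python3 - <<'E'
from h import *
snap('wrist','w6');snap('top','t6');snap('side','s6')
p=cv2.imread('pics/s6.png')[150:370,200:420];cv2.imwrite('pics/s6c.png',cv2.resize(p,None,fx=2.7,fy=2.7))
p,W=world('wrist','w1b');r=W[130:265,400:548].reshape(-1,3);k=(r[:,2]>.011)&(r[:,2]<.025);print(cv2.minAreaRect(r[k][:,:2].astype(np.float32)))
p,W=world('top','t6');r=W[195:270,355:425].reshape(-1,3);k=(r[:,2]>.012)&(r[:,2]<.03);print(cv2.minAreaRect(r[k][:,:2].astype(np.float32)),k.sum())
E
```

```text
{'time': 13.9, 'ee_pos': [0.574, -0.099, 0.305], 'tcp_rot': [179.933, -0.048, 44.873], 'wrist_force': [0.383, 0.64, -1.132], 'torque': [-0.015, 0.004, 0.018], 'opening': 0.046}
((0.4961024820804596, -0.3320308327674866), (0.13159924745559692, 0.1299458146095276), 75.89260864257812)
((0.4932899475097656, -0.34262073040008545), (0.16893264651298523, 0.15894673764705658), 65.76863098144531) 188
```

View pics/s6c.png

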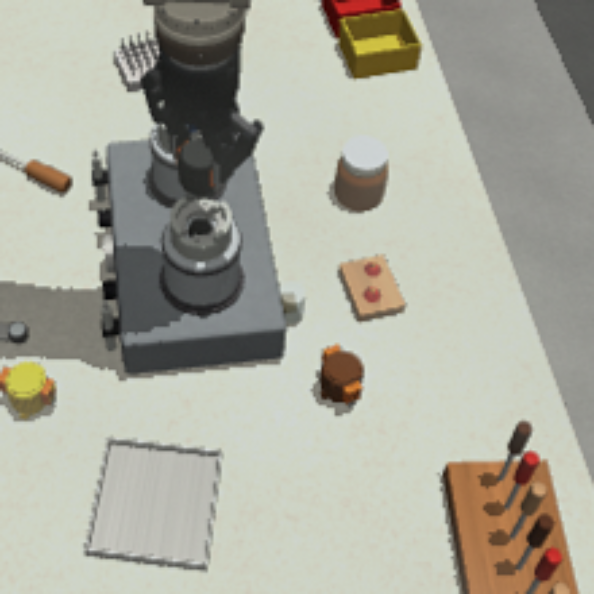

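View pics/w6.png

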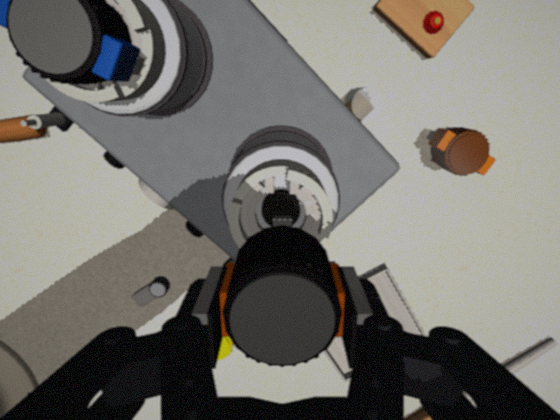

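Cap is out and the mouth is open. The tray centre is (0.496, -0.3315). Carrying it over.

drive_tool(
  plan=[
    [0.4,[-0.003,-0.01,0],0],
    [0.4,[-0.007,-0.02,0],0],
    [0.4,[-0.01,-0.03,0],0],
    [0.4,[-0.01,-0.03,0],0],
    [0.4,[-0.01,-0.03,0],0],
    [0.4,[-0.01,-0.03,0],0],
    [0.4,[-0.01,-0.03,0],0],
    [0.4,[-0.01,-0.03,-0.01],0],
    [0.4,[-0.006,-0.018,-0.02],0],
    [0.4,[-0.002,-0.005,-0.03],0],
  ],
)

```text
time: 15.3
ee_pos: [0.4941, -0.334, 0.2437]
tcp_rot: [179.9, 0.0, 44.7]
wrist_force: [-0.1, -0.2, -0.4]
opening: 0.0466
```

drive_tool(
  plan=[
    [0.4,[0,0,-0.03],0],
    [0.4,[0,0,-0.03],0],
    [0.4,[0,0,-0.03],0],
    [0.4,[0,0,-0.02],0],
    [0.4,[0,0,-0.01],0],
    [0.4,[0,0,0],0],
  ],
)

```text
time: 16.05
ee_pos: [0.4948, -0.3319, 0.1236]
tcp_rot: [-180.0, 0.0, 44.8]
wrist_force: [-0.4, -0.2, -1.7]
opening: 0.0463
```

```bash
python3 st.py;  python3 - <<'E'
from h import *
snap('wrist','w7');snap('side','s7')
p=cv2.imread('pics/s7.png')[250:400,180:340];cv2.imwrite('pics/s7c.png',cv2.resize(p,None,fx=3.7,fy=3.7))
E
```

```text
{'time': 16.05, 'ee_pos': [0.495, -0.332, 0.124], 'tcp_rot': [-179.955, 0.015, 44.839], 'wrist_force': [-0.395, -0.173, -1.688], 'torque': [0.003, -0.001, 0.042], 'opening': 0.046}
```

View pics/s7c.png

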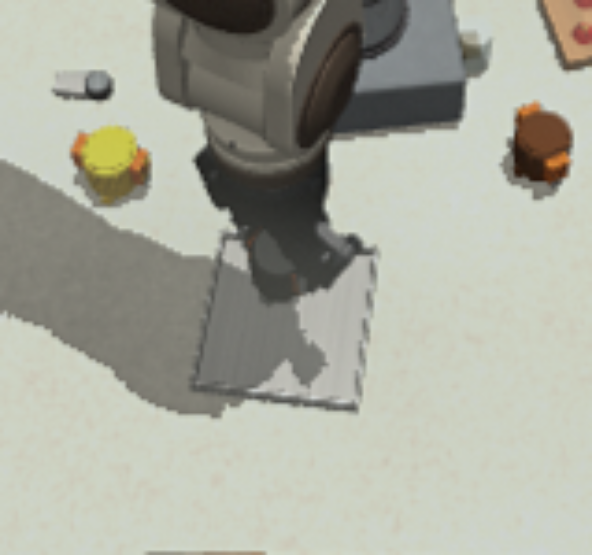

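View pics/w7.png

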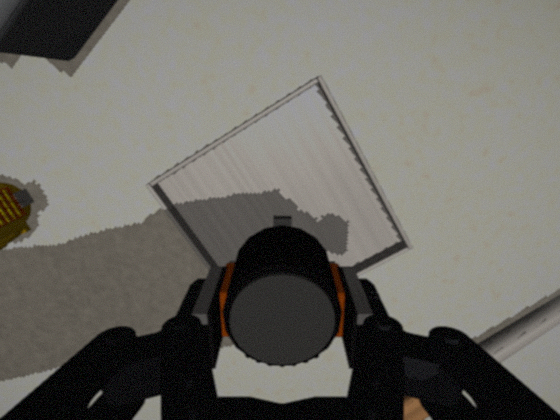

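The cap hangs over the tray, matching the measured centre. Lowering it.

drive_tool(
  plan=[
    [0.4,[0.001,0,-0.015],0],
    [0.4,[0,0,-0.02],0],
    [0.4,[0,0,-0.015],0],
    [0.4,[0,0,-0.01],0],
    [0.4,[0,0,-0.004],0],
    [0.4,[0,0,0],0],
  ],
)

```text
time: 16.9
ee_pos: [0.4965, -0.3315, 0.06]
tcp_rot: [180.0, -0.0, 44.9]
wrist_force: [0.0, 1.0, -0.9]
opening: 0.0459
```

```bash
python3 st.py
```

```text
{'time': 16.9, 'ee_pos': [0.497, -0.332, 0.06], 'tcp_rot': [179.992, -0.0, 44.874], 'wrist_force': [0.013, 1.032, -0.931], 'torque': [0.069, -0.035, 0.036], 'opening': 0.046}
```

drive_tool(
  plan=[
    [0.4,[0,0,-0.001],0],
    [0.4,[0,0,-0.001],0],
    [0.4,[0,0,0],0],
  ],
)

```text
time: 17.27
ee_pos: [0.4965, -0.3315, 0.058]
tcp_rot: [180.0, -0.0, 44.9]
wrist_force: [-0.5, -0.2, -1.8]
opening: 0.0463
```

```bash
python3 st.py
```

```text
{'time': 17.275, 'ee_pos': [0.496, -0.332, 0.058], 'tcp_rot': [179.99, -0.001, 44.872], 'wrist_force': [-0.504, -0.152, -1.799], 'torque': [-0.022, 0.026, -0.012], 'opening': 0.046}
```

drive_tool(
  plan=[
    [0.4,[0,0,-0.001],0],
    [0.4,[0,0,-0.001],0],
    [0.4,[0,0,-0.0005],0],
    [0.4,[0,0,0],0],
  ],
)

```text
time: 17.77
ee_pos: [0.4964, -0.3314, 0.0553]
tcp_rot: [-180.0, 0.0, 44.9]
wrist_force: [0.3, 0.5, -0.3]
opening: 0.0461
```

```bash
python3 st.py
```

```text
{'time': 17.775, 'ee_pos': [0.496, -0.331, 0.055], 'tcp_rot': [-179.991, 0.001, 44.875], 'wrist_force': [0.255, 0.486, -0.284], 'torque': [0.048, 0.029, -0.054], 'opening': 0.046}
```

drive_tool(
  plan=[
    [0.4,[0,0,-0.0005],0],
    [0.4,[0,0,-0.0005],0],
    [0.4,[0,0,0],0],
  ],
)

```text
time: 18.15
ee_pos: [0.4964, -0.3315, 0.0543]
tcp_rot: [-180.0, 0.0, 44.9]
wrist_force: [0.2, 0.1, -1.6]
opening: 0.0462
```

```bash
python3 st.py
```

```text
{'time': 18.15, 'ee_pos': [0.496, -0.331, 0.054], 'tcp_rot': [-179.994, 0.002, 44.875], 'wrist_force': [0.212, 0.102, -1.604], 'torque': [-0.016, 0.016, 0.06], 'opening': 0.046}
```

drive_tool(
  plan=[
    [0.4,[0,0,-0.0005],0],
    [0.4,[0,0,-0.0005],0],
    [0.4,[0,0,0],0],
  ],
)

```text
time: 18.52
ee_pos: [0.4965, -0.3315, 0.054]
tcp_rot: [180.0, -0.0, 44.9]
wrist_force: [-2.1, 1.4, 5.2]
opening: 0.047
```

```bash
python3 st.py
```

```text
{'time': 18.525, 'ee_pos': [0.497, -0.332, 0.054], 'tcp_rot': [179.972, -0.008, 44.876], 'wrist_force': [-2.13, 1.357, 5.188], 'torque': [0.367, 0.543, 0.002], 'opening': 0.047}
```

Contact with the tray floor at 5 N. I open in steps, lowering slightly to match the pads' swing.

drive_tool(
  plan=[
    [0.55,[0,0,0],0],
    [0.59,[0,0,-0.0003],0],
    [0.62,[0,0,-0.0006],0],
    [0.65,[0,0,-0.0006],0],
    [0.68,[0,0,-0.0005],0],
    [0.71,[0,0,-0.0004],0],
    [0.75,[0,0,0],0],
    [0.8,[0,0,0],0],
  ],
  grip_force=20,
)

```text
time: 19.52
ee_pos: [0.4965, -0.3316, 0.0512]
tcp_rot: [180.0, -0.0, 44.9]
wrist_force: [-0.8, 0.1, -0.5]
opening: 0.0687
```

```bash
python3 st.py
```

```text
{'time': 19.525, 'ee_pos': [0.497, -0.332, 0.051], 'tcp_rot': [179.98, -0.005, 44.872], 'wrist_force': [-0.769, 0.085, -0.533], 'torque': [-0.054, -0.063, 0.028], 'opening': 0.069}
```

drive_tool(
  plan=[
    [1,[0,0,0],0],
    [1,[0,0,0],0],
    [1,[0,0,0.005],0],
    [1,[0,0,0.02],0],
    [1,[0,0,0.03],0],
    [1,[0,0,0.04],0],
    [1,[0,0,0.04],0],
    [1,[0,0,0.04],0],
    [1,[0,0,0],0],
    [1,[0,0,0],0],
  ],
)

```text
time: 20.78
ee_pos: [0.4964, -0.3314, 0.2255]
tcp_rot: [-180.0, 0.0, 44.9]
wrist_force: [-0.5, 0.1, -0.4]
opening: 0.0855
```

```bash
python3 st.py;  python3 - <<'E'
from h import *
snap('wrist','w8');snap('side','s8')
p=cv2.imread('pics/s8.png')[150:400,180:380];cv2.imwrite('pics/s8c.png',cv2.resize(p,None,fx=2.4,fy=2.4))
p,W=world('wrist','w8'); k=abs(W[...,2]-.059)<.004; print(k.sum(),W[k].mean(0),np.median(W[k],0),cv2.minEnclosingCircle(W[k][:,:2].astype(np.float32)))
E
```

```text
{'time': 20.775, 'ee_pos': [0.496, -0.331, 0.226], 'tcp_rot': [-179.982, 0.003, 44.875], 'wrist_force': [-0.519, 0.057, -0.358], 'torque': [0.022, 0.022, 0.011], 'opening': 0.085}
5314 [ 0.45084721 -0.25713764  0.05782936] [ 0.48210792 -0.30910304  0.05743317] ((0.4494182765483856, -0.2494013011455536), 0.1255766898393631)
```

View pics/s8c.png

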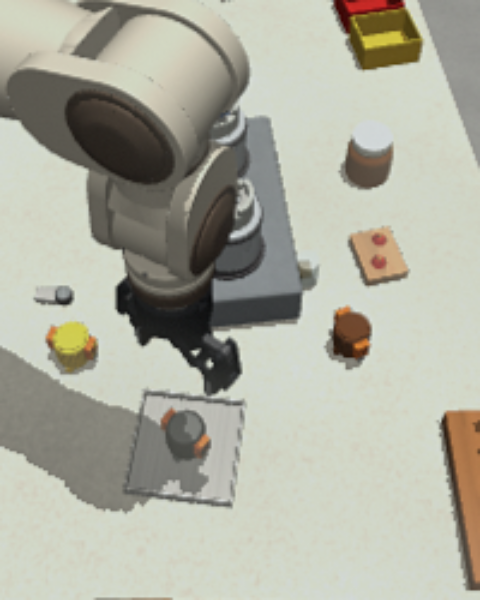

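View pics/w8.png

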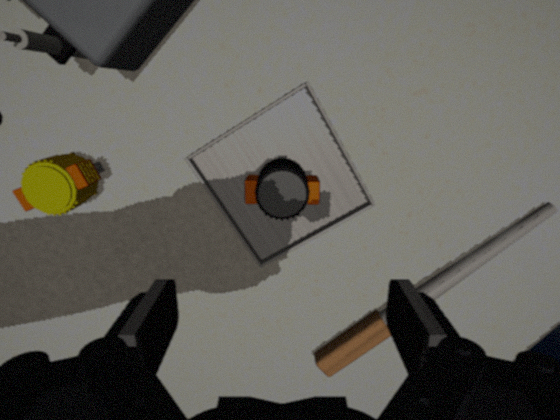

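The cap stands upright in the middle of the tray, tabs sprung out, and the gripper is clear. Handing in.

```bash
python3 -c "
from workcell import job;print(job.job_done())"
```

```text
the job is handed in; nothing more can be done
None
```

The orange-tabbed tank is open and its cap stands upright near the middle of the steel tray. I handed the job in at about 21 s of the 72 s allowed.

- **Turning:** I squeezed both tabs, with the push on the seal reading 8.4 N or less. I then turned the cap about 50° anticlockwise. The stop showed as the torque rising from about 0.11 to 0.37 N m over the last 2°. I eased back 1.7° and lifted the cap straight off, and it came away carrying only its own weight.
- **Setting down:** It touched the tray floor at about 5 N. I opened the fingers gradually, lowering slightly so they would not drag the cap up.
- **Last checks:** The side and wrist pictures show the cap upright in the tray with its tabs sprung out. The gripper was about 17 cm up and touching nothing. The other things in view looked undisturbed, but I did not take a final top picture to check every item.
- **What disagreed:**
  - The top and wrist cameras differed by up to 4 mm on where the cap was. I settled it with two wrist views a quarter turn apart.
  - The finger opening read about 47 mm on tabs that stop at 50 mm. I put this down to flex in the fingers.
  - My last automatic fit of the cap's height picked up other surfaces at that height, so I did not use it. The final placing rests on the pictures alone.

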